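# Change over the glue bottles at the gluing station

### The job

Change over the glue: first press the red bottle's open cap fully home. Then push the carriage with the yellow bottle along its rail until it is docked, drop the steel pin fully home through the fork and the carriage's tongue, and only then pull the yellow bottle's cap fully open. Leave the blue bottle shut and everything else where it is.

Things in the scene. Friction and masses are not known exactly. Their poses are not given: they have to be found in the camera images.
- red_stand: red glue bottle fast in its own wooden stand, which is screwed to the bench (130 x 110 mm foot, block 50 mm tall); origin under the middle of the foot, the bottle leans to the stand's -x side. Stands to the left or the right of the docking base; its cap is open at the start
- red_cap_top (a point): orange ribbed push-pull cap, 26 mm across and 30 mm tall, at the top of the red glue bottle; this point is the centre of its flat top, z points out of the bottle along the bottle's axis, which leans 35 degrees from vertical to -x of its stand or docking base (the robot side). The white neck below a shut cap is 25 mm across, 22 mm long; below it the bottle widens to 52 mm
- red_cap (a joint): travel (m) of the red bottle's cap along the bottle's axis: 0 = pressed fully home (shut), 0.012 = pulled fully up (open), a 12 mm pale stem showing below it. A tight friction detent holds it wherever it is left: it takes about 5 N to move it, all the way. A stop at either end. The cap does not come off
- blue_stand: the same stand with a blue glue bottle, cap shut: a bystander, on the other side of the docking base from the red one
- blue_cap (a joint): travel (m) of the blue bottle's cap: 0 = shut; it starts shut and is to be left so
- station: docking base: grey plate 140 x 360 x 12 mm screwed to the bench, with a rail along its y axis and at the +y end a dark steel fork of two plates, top surface 56 mm above the bench. Origin under the middle of the plate
- carriage (a joint): travel (m) of the pale wooden carriage along the rail, towards the fork (+y of the docking base): 0 = far end, 0.100 = docked against its end stop, where the hole of its brass tongue lies exactly under the holes of the fork. It rubs with about 3 N and stays where it is left. It carries the yellow glue bottle
- carriage_grip (a point): centre of the top of the carriage's upright black knob: knob 20 mm across, 22 mm tall (from 78 to 100 mm above the bench) on a 14 mm post that stands on the carriage, whose top is 50 mm above the bench. The fork end lies in this frame's +y, the knob 62 mm to -y and 15 mm to +x of the bottle's foot
- tongue_hole (a point): centre, on the upper face (44 mm above the bench), of the 13 mm hole in the carriage's brass tongue, which slides in between the two plates of the fork
- dock_hole (a point): centre, on the top face (56 mm above the bench), of the 13 mm vertical hole through both plates of the fork; 130 mm to +y of the docking base's origin
- yellow_cap_top (a point): orange ribbed push-pull cap, 26 mm across and 30 mm tall, at the top of the yellow glue bottle; this point is the centre of its flat top, z points out of the bottle along the bottle's axis, which leans 30 degrees from vertical to -x of its stand or docking base (the robot side). The white neck below a shut cap is 25 mm across, 22 mm long; below it the bottle widens to 52 mm
- yellow_cap (a joint): travel (m) of the yellow bottle's cap along the bottle's axis: 0 = pressed fully home (shut), 0.012 = pulled fully up (open), a 12 mm pale stem showing below it. A tight friction detent holds it wherever it is left: it takes about 5 N to move it, all the way. A stop at either end. The cap does not come off. It starts shut
- pin: loose steel retaining pin, upright, 60 g: shank 10 mm across and 42 mm long with a tapered tip, then a collar 20 mm across and 4 mm thick, then a round grip 16 mm across from 46 to 79 mm above the tip. Origin at the tip's end, 14 mm above the bench when home in the fork. It starts standing in the block's hole, collar 7 mm above the block
- pin_block: dark wooden block 70 x 70 x 45 mm screwed to the bench, with a 13 mm hole 35 mm deep that keeps the pin; origin under its middle
- mallet: wooden mallet, 270 mm long, lying on the bench behind the docking base: a bystander, loose, to be left where it is; origin in the middle of its underside
- spray_can: upright can with a blue label, 60 mm across, 180 mm tall: a bystander, loose, to be left where it is; origin in the middle of its underside
- glue_brush: flat glue brush 200 mm long lying on the bench: a bystander, loose, to be left where it is; origin in the middle of its underside
- offcut: dark wood strip 70 x 30 x 18 mm with a pale stripe: a bystander, loose, to be left where it is; origin in the middle of its underside
- tape_measure: yellow tape measure 60 x 34 x 55 mm tall: a bystander, loose, to be left where it is; origin in the middle of its underside
- screw_jar: jar 68 mm across, 85 mm tall: a bystander, loose, to be left where it is; origin in the middle of its underside
Things that resemble listed ones, but are neither listed nor needed, are in the scene too. What is shaped like the red_stand but purple is not meant.

How it is judged:
By the outcome, as a careful person would: the job done as asked, in the order asked, and still so for the second after the job is handed in, with the robot touching nothing.
It also fails if it takes over 72 s, if anything falls off the work surface, if the arm or the gripper's body presses on something with over 40 N, if the wrist force passes 120 N, or if a joint passes its speed limit or range.

### The arm

A 6-joint arm with a two-finger parallel gripper is mounted at the origin on the work surface. World frame = base frame: x ahead of the robot, y to its left, z up, the work surface at z = 0. Lengths are in m, angles in rad, forces in N, time in s.
With the tool pointing down it reaches from about 0.3 to 0.825 m from the base axis. Payload 5.4 kg.
Tool frame: the origin (TCP) lies midway between the tips of the shut fingers; the grasp point (between the pads) lies 19 mm behind it; z points along the fingers, y is the line along which they close (so a half turn about z gives the same grasp; the last joint's range is limited). The gripper opens to 92 mm and grips with 3 to 60 N. Pads are 20 mm wide; open, the fingers measure 128 mm over their backs; the gripper's body (75 mm by 189 mm) begins 69 mm behind the grasp point.
Start: joints at [-1.444, 0.158, 1.597, -0, 1.386, -0.21], TCP at [0.19, -0.543, 0.215] pointing down, gripper open.
Joint ranges: [-2.91, 2.91], [-0.94, 2.29], [0.18, 2.7], [-1.29, 4.43], [0.17, 2.64], [-3, 3]. Speed limits (rad/s): [2.57, 2.57, 3.14, 3.14, 3.14, 3.14].

### API

Orientations are given as a 3x3 rotation matrix whose columns are the frame's x, y, z axes.
In Python, from rig import sense, vision, workorder gives the robot as it stands. The module is installed in compiled form; this text tells all that it offers.
- The arm moves only by the shell command python3 -m creep 'ROWS'. ROWS is text: rows parted by semicolons, each of 7 numbers parted by spaces: the shift along the tool's x, y, z normalised to -1 to 1, where 1 is 800 mm, then the turn, a rotation vector about the tool's x, y, z normalised to -1 to 1, where 1 is pi/2 rad, then the closure, from -1 (fully open) to 1 (shut). A call has 1 to 8 rows; each row is the pose to reach, as a shift and turn from the pose commanded when the call began, along the tool's axes at that moment; what a row does not reach only later rows make up. A row lasts 1/10 s, in which the tool goes at most 50 mm and 8.59 degrees, less where a joint would pass 70% of its speed; a pose out of reach is approached as far as the arm can. A call with a number of a shift or a turn outside -1 to 1 is refused whole. A call with a gripper value outside its range is refused whole. The fingers move at their own pace and stop on an object; the grip force is fixed at half the most. Time passes only in rows, so rows that repeat a pose let the fingers close. It gives the time, the measured TCP pose, the force, the opening and the grip force at its end, in the units of the state.
- sense(): the state, without advancing time (a new reading comes with each control period).
- vision.capture(name): name is "scene" or "top" or "wrist"; returns (picture, depth): 420x560x3 uint8, red, green, blue; 420x560 float32, m along the optical axis (not along the pixel's ray), 0 where there is no reading.
- vision.camera_model(name): a dict with "K" (3x3 intrinsics, pixels), "pose" (4x4, takes a point from camera to world coordinates); the wrist camera has in their place "T_tool_cam" (4x4, takes a point from camera to tool coordinates, whose origin is the TCP and whose axes are the flange's). Camera axes: x right, y down, z forward; pixel columns grow to the right and rows downward; lengths in m; the calibration is good to about 2 mm. A picture is of the moment at which its call begins: read the wrist's pose just before it. camera_model takes no time and is no camera call.
- workorder.sign_off(): hands the job in; it is judged then, once.
The state is a dict: "time_s": time; "joint_pos": joint angles; "dq": joint speeds; "tau": joint torques, N m; "ee_pos": TCP position; "orientation": TCP orientation; "ft_force": force on the tool from outside, world axes, zero at the start; "torque": the same for the moment, N m; "gripper_width": opening from 0.0 (shut) to 1.0 (fully open); "grasp_force": force on a finger pad.
Only numpy, scipy, OpenCV 4.12 (cv2) and the standard library are available. Lean on these libraries where they do the work, as an engineer would, in place of code of your own. Each camera call takes 0.05 s, during which the arm holds its last target. There are 200 camera calls.

## Working session

There is one attempt and no reset: what is moved stays moved. The work goes in short steps, Python scripts to look and compute and a shell command to move; the robot and the scene stay as the last step left them, time stands still between calls to the robot, and variables do not carry over. Pictures are saved under pics/ and viewed, at most 10 in all, crops included, and the job is handed in when it is done.

```bash
mkdir -p pics; cat > h.py <<'E'
import numpy as np, cv2, json
from rig import sense, vision, workorder
def grab(n):
    s=sense(); im,d=vision.capture(n); m=vision.camera_model(n); K=np.array(m["K"])
    if n=="wrist":
        T=np.eye(4);T[:3,:3]=s["orientation"];T[:3,3]=s["ee_pos"];P=T@np.array(m["T_tool_cam"])
    else: P=np.array(m["pose"])
    return im,d,K,P
def cloud(d,K,P):
    v,u=np.mgrid[:d.shape[0],:d.shape[1]]
    c=np.stack([(u-K[0,2])/K[0,0]*d,(v-K[1,2])/K[1,1]*d,d],-1)
    return c@P[:3,:3].T+P[:3,3]
def ray(u,v,K,P,z):
    r=P[:3,:3]@np.array([(u-K[0,2])/K[0,0],(v-K[1,2])/K[1,1],1]); t=(z-P[2,3])/r[2]; return P[:3,3]+t*r
E
python3 - <<'E'
from h import *
for n in ["scene","top"]:
    im,d,K,P=grab(n); cv2.imwrite(f"pics/{n}0.png",im[:,:,::-1]); np.savez(f"{n}0.npz",im=im,d=d,K=K,P=P); print(n,K.tolist(),P.round(3).tolist())
print(sense())
E
```

```text
scene [[460.4745176907563, 0.0, 273.68741954199675], [0.0, 460.4745176907563, 208.31720239124888], [0.0, 0.0, 1.0]] [[0.895, 0.314, -0.316, 0.869], [0.445, -0.655, 0.611, -0.664], [-0.015, -0.688, -0.726, 0.974], [0.0, 0.0, 0.0, 1.0]]
top [[540.8355279958723, 0.0, 271.66247313807753], [0.0, 540.8355279958723, 208.42320038968518], [0.0, 0.0, 1.0]] [[0.0, -0.996, 0.089, 0.329], [-1.0, -0.001, -0.012, 0.034], [0.012, -0.088, -0.996, 1.699], [0.0, 0.0, 0.0, 1.0]]
{'time_s': 0.1, 'joint_pos': array([-1.44413106e+00,  1.59021281e-01,  1.59811172e+00,  1.72834950e-05,
        1.38618004e+00, -2.10091163e-01]), 'dq': array([-0.00104647, -0.0009895 , -0.00376563, -0.00089261, -0.00037624,
       -0.00069178]), 'tau': array([ 1.44010144e-03, -3.86503100e+01, -3.22959602e+01,  7.04308692e-02,
        3.39391397e-02, -5.28749388e-05]), 'ee_pos': array([ 0.18991287, -0.54213299,  0.21369485]), 'orientation': array([[ 9.43832484e-01,  3.30424277e-01, -2.00477093e-04],
       [ 3.30424124e-01, -9.43831012e-01,  1.70874857e-03],
       [ 3.75395512e-04, -1.67901487e-03, -9.99998520e-01]]), 'ft_force': array([ 0.13528524, -0.47834226, -0.28939979]), 'torque': array([-0.00830371, -0.01429475,  0.03618858]), 'grasp_force': 0.0, 'gripper_width': 1.0027864929741346}
```

View pics/scene0.png

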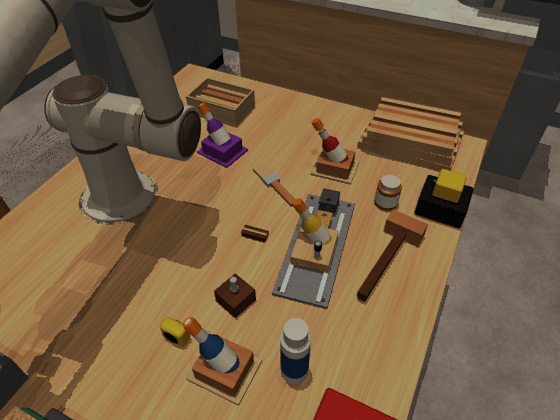

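View pics/top0.png

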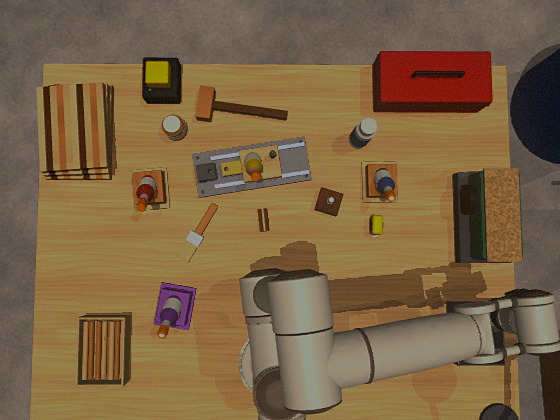

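The top view shows red-capped stands at: red bottle (146,190), blue (384,183), and purple look-alike (172,308). The docking base is at (250,165) with its fork at the left end (206,172). The pin block is at (329,201) and the brush at (200,230). The same red bottle is at (330,145) in the scene view. "red_stand" is the red one at (146,190), on the left of the base; the purple one doesn't fit. I'll confirm this in a crop.

```bash
python3 - <<'E'
from h import *
def comps(mask,mn):
    n,l,s,c=cv2.connectedComponentsWithStats(mask.astype(np.uint8));return [(l==i,c[i].round(1),s[i,4]) for i in range(1,n) if s[i,4]>=mn]
for n in ["scene","top"]:
    z=np.load(n+"0.npz");im,d,K,P=z["im"],z["d"],z["K"],z["P"];C=cloud(d,K,P)
    h=cv2.cvtColor(im,cv2.COLOR_RGB2HSV).astype(int);H,S,V=h[...,0],h[...,1],h[...,2]
    org=(H>=4)&(H<=14)&(S>200)&(V>140)&(C[...,2]>.12)&(d>0)
    print(n,"orange")
    for m,c,a in comps(org,15):
        p=C[m]; print(c,a,"mean",p.mean(0).round(3),"max z pt",p[p[:,2].argmax()].round(3))
    for nm,m0 in dict(red=((H<4)|(H>176))&(S>150)&(C[...,2]>.06),yel=(H>15)&(H<28)&(S>190)&(V>120)&(C[...,2]>.03)).items():
        for m,c,a in comps(m0&(d>0)&(C[...,2]<.35),30): print(nm,c,a,C[m].mean(0).round(3),"z",C[m][:,2].min().round(3),C[m][:,2].max().round(3))
    # slices by height
    for lo,hi,nm in [(.006,.018,"plate"),(.036,.05,"h45"),(.05,.062,"fork56"),(.07,.11,"knob/pin")]:
        for m,c,a in comps((C[...,2]>lo)&(C[...,2]<hi)&(S<90 if nm!="h45" else True)&(C[...,0]>.3)&(C[...,0]<.9)&(d>0),25):
            p=C[m]; print(nm,c,a,p.mean(0).round(3),"rect",[np.round(x,3) for x in cv2.minAreaRect(p[:,:2].astype(np.float32))])
z=np.load("top0.npz");a=cv2.resize(z["im"][100:230,100:400],None,fx=2.6,fy=2.6,interpolation=2)[:, :, ::-1]
cv2.imwrite("pics/top_crop.png",a)
E
```

```text
scene orange
[204.2 107.2] 20 mean [0.126 0.32  0.155] max z pt [0.119 0.32  0.164]
[315.6 120.2] 25 mean [0.471 0.386 0.168] max z pt [0.475 0.387 0.174]
[296.6 201.5] 40 mean [0.558 0.061 0.165] max z pt [0.567 0.062 0.171]
[190.8 324.6] 61 mean [ 0.507 -0.331  0.157] max z pt [ 0.507 -0.328  0.166]
red [329.8 143.5] 174 [0.524 0.379 0.105] z 0.08 0.12
red [346.  408.6] 1360 [ 0.837 -0.334  0.12 ] z 0.114 0.126
yel [450.9 179.6] 442 [0.88  0.356 0.12 ] z 0.115 0.127
yel [314.4 221.8] 153 [0.607 0.065 0.111] z 0.044 0.125
yel [172.6 326.6] 292 [ 0.428 -0.311  0.055] z 0.048 0.156
plate [269.9 178.3] 134 [0.384 0.253 0.013] rect [array([0.384, 0.257]), array([0.049, 0.042]), np.float64(61.94)]
plate [312.2 202.9] 203 [0.542 0.213 0.013] rect [array([0.542, 0.207]), array([0.039, 0.081]), np.float64(16.642)]
plate [313.8 265.5] 2811 [0.634 0.014 0.012] rect [array([0.612, 0.076]), array([0.14 , 0.362]), np.float64(9.129)]
plate [293.7 378.7] 62 [ 0.712 -0.283  0.012] rect [array([ 0.711, -0.28 ]), array([0.056, 0.021]), np.float64(25.509)]
h45 [436.7  28.8] 284 [0.62  1.398 0.041] rec
[... 6903 characters left out ...]
64 [ 0.683 -0.245  0.089] rect [array([ 0.686, -0.248]), array([0.057, 0.022]), np.float64(52.124)]
knob/pin [272.4 153.2] 25 [0.637 0.013 0.1  ] rect [array([0.638, 0.013]), array([0.015, 0.014]), np.float64(89.418)]
knob/pin [252.4 157.7] 55 [0.626 0.074 0.084] rect [array([0.624, 0.072]), array([0.049, 0.032]), np.float64(89.186)]
knob/pin [381.7 180.2] 167 [ 0.557 -0.315  0.092] rect [array([ 0.556, -0.321]), array([0.047, 0.068]), np.float64(58.402)]
knob/pin [146.8 182.2] 83 [0.551 0.391 0.083] rect [array([0.55 , 0.391]), array([0.05 , 0.031]), np.float64(80.781)]
knob/pin [330.3 199.7] 27 [ 0.498 -0.161  0.087] rect [array([ 0.498, -0.161]), array([0.013, 0.016]), np.float64(45.048)]
```

View pics/top_crop.png

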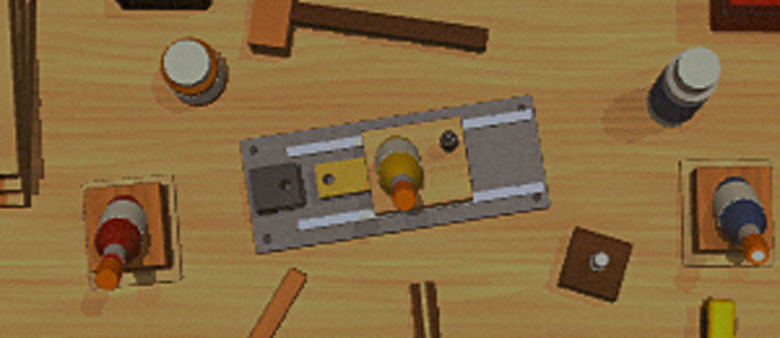

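The crop confirms the layout. Red stand is at crop (130,235), with the cap up at (108,275). The fork hole is at (284,184) and the tongue hole at (329,180). The knob is at (449,140) and the pin at (600,260). Next I'll compute the moves to a standoff over the red cap.

```bash
cat >> h.py <<'E'
from scipy.spatial.transform import Rotation as Ro
def Rlean(yaw,lean,flip=1):   # tool z along -(axis leaning to -x by lean); y_t = -y_s*flip
    c,s=np.cos(yaw),np.sin(yaw); xs=np.array([c,s,0]); ys=np.array([-s,c,0]); z=np.sin(lean)*xs-np.cos(lean)*np.array([0,0,1.])
    y=-ys*flip; return np.stack([np.cross(y,z),y,z],1)
def row(p,R,start=None):
    s=sense(); p0,R0=(s["ee_pos"],s["orientation"]) if start is None else start
    t=R0.T@(np.array(p)-p0)/.8; r=Ro.from_matrix(R0.T@R).as_rotvec()/(np.pi/2)
    print("row:"," ".join(f"{v:.4f}" for v in [*t,*r])," dist",np.linalg.norm(t)*.8,"deg",np.linalg.norm(r)*90)
E
python3 - <<'E'
from h import *
print(np.array(vision.camera_model("wrist")["T_tool_cam"]).round(3).tolist(),np.array(vision.camera_model("wrist")["K"]).round(0).tolist())
R1=Rlean(np.radians(5),np.radians(35)); D=Rlean(0,0); s=sense()
print(s["ee_pos"]); row([.40,-.15,.40],D); row([.40,.38,.273],R1,(np.array([.40,-.15,.40]),D))
z=np.load("top0.npz");print("dock",ray(208.9,170.8,z["K"],z["P"],.056),"tongue",ray(226.5,169.2,z["K"],z["P"],.044))
E
```

```text
[[-0.0, -0.955, -0.298, 0.083], [1.0, -0.0, 0.0, 0.001], [-0.001, -0.298, 0.955, -0.171], [0.0, 0.0, 0.0, 1.0]] [[314.0, 0.0, 278.0], [0.0, 314.0, 211.0], [0.0, 0.0, 1.0]]
[ 0.18991287 -0.54213299  0.21369485]
row: 0.4099 -0.3763 -0.2321 -0.0011 -0.0001 0.2144  dist 0.4823012455900395 deg 19.294789012146236
row: 0.0000 -0.6625 0.1588 0.0170 0.3886 -0.0538  dist 0.5450036697124159 deg 35.344272743813285
dock [0.59014353 0.20745533 0.056     ] tongue [0.59715995 0.15446153 0.044     ]
```

```bash
python3 -m creep '0 0 -0.15 0 0 0 1; 0 0 -0.23 0 0 0 1; 0.41 -0.376 -0.232 0 0 0.214 1; 0.41 -0.376 -0.232 0 0 0.214 1; 0.41 -0.376 -0.232 0 0 0.214 1; 0.41 -0.376 -0.232 0 0 0.214 1; 0.41 -0.376 -0.232 0 0 0.214 1; 0.41 -0.376 -0.232 0 0 0.214 1'
python3 - <<'E'
from h import *
row([.40,.38,.273],Rlean(np.radians(5),np.radians(35))); row([.40,.0,.38],Rlean(0,0))
E
```

```text
time_s: 0.9
ee_pos: [0.3295, -0.281, 0.3713]
orientation: [[1.0, 0.0, -0.0], [0.0, -1.0, 0.0], [-0.0, -0.0, -1.0]]
ft_force: [1.5, -0.2, 0.2]
gripper_width: 0.329
grasp_force: 0.0
row: 0.0882 -0.8262 0.1231 0.0167 0.3886 -0.0539  dist 0.6719871334431367 deg 35.34331836988253
row: 0.0881 -0.3513 -0.0108 -0.0002 0.0000 0.0000  dist 0.2898567888587945 deg 0.02242604341123186
```

```bash
python3 -m creep '0.088 -0.35 0 0 0 0 1; 0.088 -0.35 0 0 0 0 1; 0.088 -0.35 0 0 0 0 1; 0.088 -0.35 0 0 0 0 1; 0.088 -0.826 0.123 0.017 0.389 -0.054 1; 0.088 -0.826 0.123 0.017 0.389 -0.054 1; 0.088 -0.826 0.123 0.017 0.389 -0.054 1; 0.088 -0.826 0.123 0.017 0.389 -0.054 1'
python3 - <<'E'
from h import *
row([.40,.38,.273],Rlean(np.radians(5),np.radians(35)))
E
```

```text
time_s: 1.7
ee_pos: [0.3939, 0.1072, 0.3313]
orientation: [[0.831, 0.081, 0.55], [0.068, -0.997, 0.044], [0.551, 0.001, -0.834]]
ft_force: [-27.0, -8.7, 14.3]
gripper_width: 0.008
grasp_force: 0.0
row: -0.0106 -0.3394 0.0798 0.0029 0.0171 -0.0030  dist 0.2790700286402834 deg 1.58131235428448
```

```bash
python3 -m creep '-0.011 -0.339 0.08 0.003 0.017 -0.003 1; -0.011 -0.339 0.08 0.003 0.017 -0.003 1; -0.011 -0.339 0.08 0.003 0.017 -0.003 1; -0.011 -0.339 0.08 0.003 0.017 -0.003 1; -0.011 -0.339 0.08 0.003 0.017 -0.003 1; -0.011 -0.339 0.08 0.003 0.017 -0.003 1; -0.011 -0.339 0.08 0.003 0.017 -0.003 1; -0.011 -0.339 0.08 0.003 0.017 -0.003 1'
python3 - <<'E'
from h import *
im,d,K,P=grab("wrist");np.savez("w1.npz",im=im,d=d,K=K,P=P);cv2.imwrite("pics/w1.png",im[:,:,::-1])
C=cloud(d,K,P);h=cv2.cvtColor(im,cv2.COLOR_RGB2HSV).astype(int);H,S,V=h[...,0],h[...,1],h[...,2]
m=(H>=3)&(H<=16)&(S>180)&(C[...,2]>.13)&(d>0)
n,l,st,c=cv2.connectedComponentsWithStats(m.astype(np.uint8))
for i in range(1,n):
    if st[i,4]>100: p=C[l==i]; print(c[i],st[i],p.mean(0).round(4),p.min(0).round(3),p.max(0).round(3))
print(sense()["ee_pos"],sense()["ft_force"])
E
```

```text
time_s: 2.5
ee_pos: [0.3984, 0.379, 0.2708]
orientation: [[0.82, 0.091, 0.564], [0.077, -0.996, 0.049], [0.567, 0.003, -0.824]]
ft_force: [-0.8, -0.4, 0.5]
gripper_width: 0.001
grasp_force: 0.0
[275.34992679 202.08052709] [262 186  28  32 683] [0.47   0.3863 0.1655] [0.456 0.373 0.137] [0.498 0.401 0.174]
[0.39901702 0.3783568  0.27214188] [ 0.07949556  0.14521827 -0.62084581]
```

View pics/w1.png

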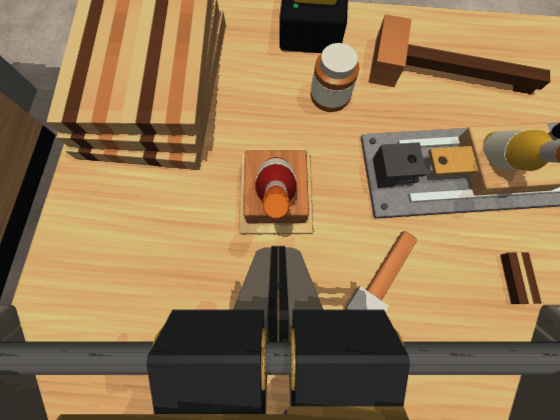

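The wrist view shows the red cap at (275,202), nearly in line with the fingers, and the stand foot at (276,190). Next I'll fit the cap's flat top and the stand's yaw.

```bash
cat >> h.py <<'E'
def captop(im,d,K,P,lean,near,yaw):
    C=cloud(d,K,P);h=cv2.cvtColor(im,cv2.COLOR_RGB2HSV).astype(int)
    m=(h[...,0]>=3)&(h[...,0]<=17)&(h[...,1]>160)&(C[...,2]>.12)&(d>0)&(np.linalg.norm(C[...,:2]-near,axis=-1)<.06)
    p=C[m]; n=-Rlean(yaw,lean)[:,2]; a=p@n; top=np.percentile(a,95); q=p[a>top-.004]
    uv=Rlean(yaw,lean)[:,:2]; r=cv2.minEnclosingCircle((q@uv).astype(np.float32)); lo,hi=np.percentile(q@uv,[2,98],axis=0)
    q2=p[abs(a-np.median(q@n))<.0015]
    c=uv@((lo+hi)/2)+n*np.median(q@n)
    w=np.linalg.svd(q-q.mean(0))[2][2]; w*=np.sign(w[2])
    print("cap top",c.round(4),"extent",(hi-lo).round(4),"normal",w.round(3),"ideal",n.round(3),len(q),"along extent",np.ptp(a)); return c
E
python3 - <<'E'
from h import *
z=np.load("w1.npz");im,d,K,P=[z[k] for k in("im","d","K","P")]
C=cloud(d,K,P)
for lo,hi in((.046,.054),(.002,.008)):
    m=(C[...,2]>lo)&(C[...,2]<hi)&(abs(C[...,0]-.54)<.09)&(abs(C[...,1]-.385)<.075)&(d>0)
    print(m.sum(),cv2.minAreaRect(C[m][:,:2].astype(np.float32)))
c=captop(im,d,K,P,np.radians(35),np.array([.47,.386]),np.radians(5))
E
```

```text
2336 ((0.5396772027015686, 0.3933904469013214), (0.09975873678922653, 0.09005156904459), 5.478663444519043)
645 ((0.5399792790412903, 0.384856253862381), (0.17944107949733734, 0.14981921017169952), 0.15728759765625)
cap top [0.4658 0.3858 0.1674] extent [0.0223 0.0226] normal [-0.557 -0.049  0.829] ideal [-0.571 -0.05   0.819] 507 along extent 0.044682215457965024
```

```bash
python3 - <<'E'
from h import *
R=Rlean(np.radians(5.3),np.radians(35)); c=np.array([.4658,.3862,.1674])
for k in(.02,.002,-.009): row(c-R[:,2]*k,R)
E
```

```text
row: -0.0054 -0.0025 0.1305 0.0020 0.0041 -0.0011  dist 0.10448964801083926 deg 0.4239489792813193
row: -0.0053 -0.0025 0.1530 0.0020 0.0041 -0.0011  dist 0.12247007311423895 deg 0.4239489792813193
row: -0.0052 -0.0026 0.1667 0.0020 0.0041 -0.0011  dist 0.13346070863613838 deg 0.4239489792813193
```

```bash
python3 -m creep '-0.005 -0.0025 0.06 0.002 0.004 -0.001 1; -0.005 -0.0025 0.12 0.002 0.004 -0.001 1; -0.005 -0.0025 0.145 0.002 0.004 -0.001 1; -0.005 -0.0025 0.15 0.002 0.004 -0.001 1; -0.005 -0.0025 0.155 0.002 0.004 -0.001 1; -0.005 -0.0025 0.16 0.002 0.004 -0.001 1; -0.005 -0.0025 0.165 0.002 0.004 -0.001 1; -0.005 -0.0025 0.165 0.002 0.004 -0.001 1'
python3 -m creep '0 0 0.002 0 0 0 1;0 0 0.002 0 0 0 1'
```

```text
time_s: 3.35
ee_pos: [0.4714, 0.3875, 0.1635]
orientation: [[0.814, 0.092, 0.574], [0.074, -0.996, 0.055], [0.576, -0.002, -0.817]]
ft_force: [-1.0, -1.5, 3.6]
gripper_width: 0.005
grasp_force: 1.7
time_s: 3.55
ee_pos: [0.4722, 0.3878, 0.1619]
orientation: [[0.814, 0.093, 0.573], [0.075, -0.996, 0.055], [0.576, -0.002, -0.817]]
ft_force: [-0.3, -1.7, 5.0]
gripper_width: 0.006
grasp_force: 2.0
```

```bash
python3 -m creep '0 0 0.003 0 0 0 1;0 0 0.003 0 0 0 1'; python3 -m creep '0 0 0.003 0 0 0 1;0 0 0.003 0 0 0 1';python3 -m creep '0 0 0.003 0 0 0 1;0 0 0.003 0 0 0 1'
```

```text
time_s: 3.75
ee_pos: [0.4735, 0.388, 0.1596]
orientation: [[0.814, 0.093, 0.573], [0.075, -0.996, 0.055], [0.576, -0.002, -0.818]]
ft_force: [0.0, -0.9, 5.8]
gripper_width: 0.008
grasp_force: 1.7
time_s: 3.95
ee_pos: [0.4745, 0.3881, 0.1584]
orientation: [[0.814, 0.092, 0.573], [0.074, -0.996, 0.055], [0.576, -0.002, -0.818]]
ft_force: [-8.0, -4.2, 12.5]
gripper_width: 0.007
grasp_force: 7.6
time_s: 4.15
ee_pos: [0.4748, 0.3883, 0.1582]
orientation: [[0.815, 0.091, 0.573], [0.074, -0.996, 0.053], [0.575, -0.001, -0.818]]
ft_force: [-29.0, -11.9, 31.9]
gripper_width: 0.002
grasp_force: 21.6
```

```bash
python3 -m creep '0 0 -0.05 0 0 0 1; 0 0 -0.11 0 0 0 1; 0 0 -0.15 0 0 0 1; 0 0 -0.15 0 0 0 1; 0 0 -0.15 0 0 0 1'
python3 - <<'E'
from h import *
im,d,K,P=grab("wrist");captop(im,d,K,P,np.radians(35),np.array([.472,.386]),np.radians(5.3))
im,d,K,P=grab("scene");h=im[90:190,290:380];cv2.imwrite("pics/s1.png",cv2.resize(h,None,fx=5,fy=5,interpolation=2)[:,:,::-1])
# station/knob from wrist+scene
C=cloud(d,K,P);m=(C[...,2]>.092)&(C[...,2]<.108)&(np.linalg.norm(C[...,:2]-[.637,.0125],axis=-1)<.025)&(d>0)
print("knob",cv2.minEnclosingCircle(C[m][:,:2].astype(np.float32)),C[m].mean(0))
# carriage push pose: tool leaning so body is to -y; y_t along station x
y=np.radians(9.2);xs=np.array([np.cos(y),np.sin(y),0]);ys=np.array([-np.sin(y),np.cos(y),0])
t=np.radians(20);z=np.sin(t)*ys-np.cos(t)*np.array([0,0,1.]);
for sg in(1,-1):
    yt=sg*xs;R=np.stack([np.cross(yt,z),yt,z],1);print(sg,R.round(3).tolist())
    st=np.array([.637,.0125,.085])-ys*.05
    row(st+[0,0,.2],R);row(st,R,(st+[0,0,.2],R))
print(sense()["joint_pos"].round(2))
E
```

```text
time_s: 4.65
ee_pos: [0.4066, 0.3814, 0.2522]
orientation: [[0.816, 0.093, 0.571], [0.075, -0.996, 0.054], [0.574, -0.001, -0.819]]
ft_force: [-0.5, 0.1, 0.0]
gripper_width: 0.007
grasp_force: 0.0
cap top [0.4723 0.3867 0.1577] extent [0.0227 0.0238] normal [-0.556 -0.055  0.829] ideal [-0.571 -0.053  0.819] 350 along extent 0.02996405742099162
knob ((0.6384930610656738, 0.01029928494244814), 0.010204692371189594) [0.63831681 0.00979378 0.09925267]
1 [[-0.15, 0.987, -0.055], [0.928, 0.16, 0.338], [0.342, 0.0, -0.94]]
row: 0.2288 0.5468 0.1069 0.4822 -0.1257 -0.9283  dist 0.4818342823272391 deg 94.8268545899886
row: -0.0855 0.0000 0.2349 0.0000 0.0000 0.0000  dist 0.2 deg 0.0
-1 [[0.15, -0.987, -0.055], [-0.928, -0.16, 0.338], [-0.342, -0.0, -0.94]]
row: 0.2288 0.5468 0.1069 -0.1271 -0.4876 0.9792  dist 0.4818342823272391 deg 99.11371657452163
row: 0.0855 0.0000 0.2349 0.0000 0.0000 0.0000  dist 0.2 deg 0.0
[ 0.74 -0.23  2.02 -0.46  0.9   2.42]
```

View pics/s1.png

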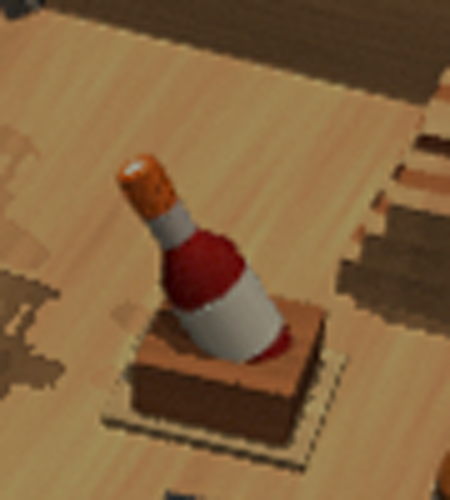

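Crop: the red cap (147,185) sits directly on the neck and no stem shows, so it is shut (measured travel about 11.7 mm). Next is the carriage.

```bash
python3 -m creep '0.03 0.1 -0.07 0 0 0 1; 0.229 0.547 0.107 0.482 -0.126 -0.928 1; 0.229 0.547 0.107 0.482 -0.126 -0.928 1; 0.229 0.547 0.107 0.482 -0.126 -0.928 1; 0.229 0.547 0.107 0.482 -0.126 -0.928 1; 0.229 0.547 0.107 0.482 -0.126 -0.928 1; 0.229 0.547 0.107 0.482 -0.126 -0.928 1; 0.229 0.547 0.107 0.482 -0.126 -0.928 1'
cat >> h.py <<'E'
_y=np.radians(9.2);xs=np.array([np.cos(_y),np.sin(_y),0]);ys=np.array([-np.sin(_y),np.cos(_y),0])
def Rpush(deg):
    t=np.radians(deg);z=np.sin(t)*ys-np.cos(t)*np.array([0,0,1.]);return np.stack([np.cross(xs,z),xs,z],1)
E
python3 - <<'E'
from h import *
R=Rpush(20);st=np.array([.638,.011,.087])-ys*.05
row(st+[0,0,.2],R);print(sense()["joint_pos"].round(2))
E
```

```text
time_s: 5.55
ee_pos: [0.5086, 0.1752, 0.2762]
orientation: [[0.687, 0.615, 0.387], [0.565, -0.787, 0.249], [0.458, 0.048, -0.888]]
ft_force: [0.1, 0.3, -0.6]
gripper_width: 0.006
grasp_force: 0.0
row: -0.0267 0.3164 -0.0119 0.2976 -0.0567 -0.6117  dist 0.2542055264253623 deg 61.43947455478946
[-0.07 -0.36  2.02  0.31  1.1   0.74]
```

```bash
python3 -m creep '-0.027 0.316 -0.012 0.298 -0.057 -0.612 1; -0.027 0.316 -0.012 0.298 -0.057 -0.612 1; -0.027 0.316 -0.012 0.298 -0.057 -0.612 1; -0.027 0.316 -0.012 0.298 -0.057 -0.612 1; -0.027 0.316 -0.012 0.298 -0.057 -0.612 1; -0.027 0.316 -0.012 0.298 -0.057 -0.612 1; -0.027 0.316 -0.012 0.298 -0.057 -0.612 1; -0.027 0.316 -0.012 0.298 -0.057 -0.612 1'
python3 - <<'E'
from h import *
R=Rpush(20);st=np.array([.638,.011,.087])-ys*.05
row(st+[0,0,.2],R);row(st,R);row(st+ys*.028,R);print(sense()["joint_pos"].round(2))
im,d,K,P=grab("wrist");C=cloud(d,K,P)
m=(C[...,2]>.092)&(C[...,2]<.108)&(np.linalg.norm(C[...,:2]-[.637,.0125],axis=-1)<.025)&(d>0)
print(m.sum(),"knob",cv2.minEnclosingCircle(C[m][:,:2].astype(np.float32)) if m.sum() else 0);cv2.imwrite("pics/w2.png",im[:,:,::-1])
m=(C[...,2]>.052)&(C[...,2]<.06)&(np.linalg.norm(C[...,:2]-[.589,.218],axis=-1)<.05)&(d>0)
print("fork",m.sum(),cv2.minAreaRect(C[m][:,:2].astype(np.float32)) if m.sum() else 0)
E
```

```text
time_s: 6.35
ee_pos: [0.6453, -0.039, 0.2858]
orientation: [[-0.149, 0.987, -0.057], [0.927, 0.159, 0.339], [0.343, -0.002, -0.939]]
ft_force: [0.3, 0.1, -0.4]
gripper_width: 0.004
grasp_force: 0.0
row: 0.0011 0.0010 -0.0012 -0.0012 -0.0009 -0.0009  dist 0.0015399874681224282 deg 0.15301976265474046
row: -0.0847 0.0015 0.2336 -0.0012 -0.0009 -0.0009  dist 0.19877006030827138 deg 0.15301976265474046
row: -0.0519 0.0015 0.2456 -0.0012 -0.0009 -0.0009  dist 0.20080010550441876 deg 0.15301976265474046
[-0.4   0.4   1.2   0.3   1.72 -0.54]
211 knob ((0.6359764933586121, 0.011278958059847355), 0.009928976185619831)
fork 1476 ((0.5874550342559814, 0.21551093459129333), (0.0494764968752861, 0.05780851095914841), 9.084693908691406)
```

View pics/w2.png

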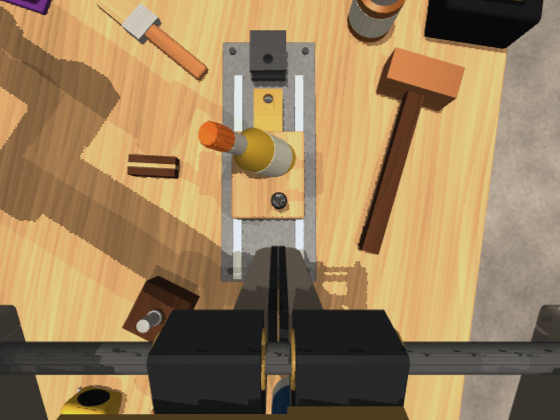

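Wrist view: knob at (279,200), tongue hole at (268,99), fork hole at (268,58), pin at (149,318). Next I lower the closed fingers behind the knob and push.

```bash
python3 -m creep '-0.02 0.0015 0.056 0 0 0 1; -0.04 0.0015 0.11 0 0 0 1; -0.06 0.0015 0.165 0 0 0 1; -0.085 0.0015 0.2336 0 0 0 1; -0.085 0.0015 0.2336 0 0 0 1; -0.085 0.0015 0.2336 0 0 0 1; -0.085 0.0015 0.2336 0 0 0 1'
python3 -m creep '0.015 0 0.0055 0 0 0 1; 0.03 0 0.011 0 0 0 1; 0.04 0 0.0145 0 0 0 1; 0.05 0 0.018 0 0 0 1; 0.06 0 0.022 0 0 0 1; 0.07 0 0.0255 0 0 0 1; 0.08 0 0.029 0 0 0 1; 0.08 0 0.029 0 0 0 1'
python3 - <<'E'
from h import *
im,d,K,P=grab("top");C=cloud(d,K,P)
print(sense()["ft_force"])
im,d,K,P=grab("wrist")
cv2.imwrite("pics/w3.png",im[:,:,::-1])
s=sense();print((s["ee_pos"]-[.638,.011,.087])@ys)
E
```

```text
time_s: 7.1
ee_pos: [0.6481, -0.0378, 0.0932]
orientation: [[-0.149, 0.988, -0.048], [0.929, 0.157, 0.336], [0.34, 0.006, -0.941]]
ft_force: [0.3, 0.0, 1.1]
gripper_width: 0.005
grasp_force: 0.0
time_s: 7.9
ee_pos: [0.6351, 0.032, 0.0905]
orientation: [[-0.15, 0.987, -0.053], [0.927, 0.159, 0.338], [0.343, 0.002, -0.94]]
ft_force: [0.7, -0.5, -0.5]
gripper_width: 0.006
grasp_force: 0.2
[ 0.07813695  0.23221754 -0.62423857]
0.020562160590520538
```

```bash
python3 -m creep '0.006 0 0.002 0 0 0 1; 0.012 0 0.0044 0 0 0 1; 0.012 0 0.0044 0 0 0 1'
python3 -m creep '0.003 0 0.001 0 0 0 1; 0.006 0 0.002 0 0 0 1; 0.006 0 0.002 0 0 0 1'
python3 - <<'E'
from h import *
im,d,K,P=grab("wrist")
h=im[20:200,180:380];cv2.imwrite("pics/w3.png",cv2.resize(h,None,fx=3,fy=3,interpolation=2)[:,:,::-1])
s=sense();print((s["ee_pos"]-[.638,.011,.087])@ys)
E
```

```text
time_s: 8.3
ee_pos: [0.6334, 0.041, 0.0901]
orientation: [[-0.149, 0.987, -0.053], [0.928, 0.158, 0.338], [0.342, 0.001, -0.94]]
ft_force: [-1.1, -1.1, -0.1]
gripper_width: 0.002
grasp_force: 0.7
time_s: 8.6
ee_pos: [0.6331, 0.0444, 0.0904]
orientation: [[-0.149, 0.987, -0.052], [0.929, 0.158, 0.335], [0.339, 0.002, -0.941]]
ft_force: [-1.4, -5.9, -3.3]
gripper_width: 0.003
grasp_force: 2.7
0.03373532009190905
```

```bash
python3 -m creep '0.003 0 0.001 0 0 0 1; 0.003 0 0.001 0 0 0 1; 0.003 0 0.001 0 0 0 1'
python3 -m creep '0.003 0 0.001 0 0 0 1; 0.003 0 0.001 0 0 0 1; 0.003 0 0.001 0 0 0 1'
```

```text
time_s: 8.95
ee_pos: [0.633, 0.0447, 0.0903]
orientation: [[-0.149, 0.988, -0.051], [0.93, 0.157, 0.332], [0.336, 0.002, -0.942]]
ft_force: [-2.3, -11.6, -2.8]
gripper_width: 0.004
grasp_force: 5.5
time_s: 9.25
ee_pos: [0.633, 0.045, 0.0904]
orientation: [[-0.148, 0.988, -0.05], [0.931, 0.157, 0.328], [0.332, 0.002, -0.943]]
ft_force: [-1.7, -17.5, -2.7]
gripper_width: 0.008
grasp_force: 8.5
```

```bash
python3 -m creep '-0.02 0 -0.007 0 0 0 1; -0.047 0 -0.017 0 0 0 1; -0.03 0 -0.065 0 0 0 1;-0.01 0 -0.12 0 0 0 1; 0.021 0 -0.205 0 0 0 0; 0.021 0 -0.205 0 0 0 0;0.021 0 -0.205 0 0 0 0'
python3 - <<'E'
from h import *
row([.4995,-.162,.22],Rpush(0))
im,d,K,P=grab("top")
for n in("top","scene"):
    im,d,K,P=grab(n);C=cloud(d,K,P)
    m=(C[...,2]>.07)&(C[...,2]<.1)&(np.linalg.norm(C[...,:2]-[.5,-.163],axis=-1)<.02)&(d>0);q=C[m]
    print("pin",n,m.sum(),(q.min(0)+q.max(0))/2 if m.sum() else 0, q[:,2].max() if m.sum() else 0)
    m=(C[...,2]>.092)&(C[...,2]<.108)&(np.linalg.norm(C[...,:2]-[.628,.065],axis=-1)<.03)&(d>0);q=C[m]
    print("knob",n,m.sum(),(q.min(0)+q.max(0))/2 if m.sum() else 0)
E
```

```text
time_s: 9.95
ee_pos: [0.6411, 0.0106, 0.2566]
orientation: [[-0.153, 0.987, -0.042], [0.928, 0.158, 0.336], [0.339, 0.012, -0.941]]
ft_force: [0.1, 1.0, 0.5]
gripper_width: 0.245
grasp_force: 0.0
row: -0.1888 -0.2094 -0.0221 0.0079 -0.2199 0.0002  dist 0.22625411860166614 deg 19.807526831584273
pin top 26 [ 0.49885309 -0.16135832  0.08552329] 0.09550509363766024
knob top 33 [0.62871259 0.06398104 0.09998247]
pin scene 62 [ 0.49983045 -0.16298235  0.08172643] 0.0932481346101991
knob scene 49 [0.63034094 0.06229839 0.09750023]
```

```bash
python3 -m creep '-0.189 -0.209 -0.022 0.008 -0.22 0 -1; -0.189 -0.209 -0.022 0.008 -0.22 0 -1; -0.189 -0.209 -0.022 0.008 -0.22 0 -1; -0.189 -0.209 -0.022 0.008 -0.22 0 -1; -0.189 -0.209 -0.022 0.008 -0.22 0 -1; -0.189 -0.209 -0.022 0.008 -0.22 0 -1; -0.189 -0.209 -0.022 0.008 -0.22 0 -1; -0.189 -0.209 -0.022 0.008 -0.22 0 -1'
python3 - <<'E'
from h import *
im,d,K,P=grab("wrist");C=cloud(d,K,P);cv2.imwrite("pics/w4.png",im[:,:,::-1])
m=(np.linalg.norm(C[...,:2]-[.5,-.162],axis=-1)<.03)&(d>0)
for lo,hi in((.085,.1),(.062,.082)):
    q=C[m&(C[...,2]>lo)&(C[...,2]<hi)]; print(len(q),q.mean(0),cv2.minEnclosingCircle(q[:,:2].astype(np.float32)),np.median(q[:,2]))
m=(C[...,2]>.04)&(C[...,2]<.05)&(np.linalg.norm(C[...,:2]-[.5,-.162],axis=-1)<.06)&(d>0);print(cv2.minAreaRect(C[m][:,:2].astype(np.float32)))
np.savez("w4.npz",im=im,d=d,K=K,P=P);print(sense()["ee_pos"],sense()["joint_pos"])
E
```

```text
time_s: 10.9
ee_pos: [0.4972, -0.1611, 0.2147]
orientation: [[-0.161, 0.987, -0.011], [0.987, 0.161, 0.002], [0.004, -0.01, -1.0]]
ft_force: [-0.3, 0.0, -0.4]
gripper_width: 1.0
grasp_force: 0.0
205 [ 0.49754806 -0.16419678  0.08931568] ((0.4975747764110565, -0.1646212339401245), 0.00801149383187294) 0.08943252805653074
68 [ 0.49660032 -0.15859493  0.07217161] ((0.49753713607788086, -0.16382147371768951), 0.007871465757489204) 0.07216770341973855
((0.49765893816947937, -0.16479182243347168), (0.07047484070062637, 0.07018333673477173), 73.05852508544922)
[ 0.49738433 -0.16105361  0.21496621] [-0.542053    0.03126989  1.73270072 -0.00400482  1.38741954 -0.70303927]
```

View pics/w4.png

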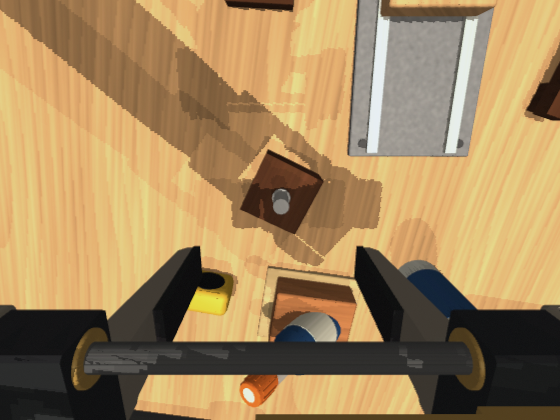

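Wrist view: the pin's top is at (281,200) on its block, centred between the open fingers. The blue cap at (255,392) is well clear.

```bash
python3 - <<'E'
from h import *
row([.4978,-.1642,.10],Rpush(0));row([.4978,-.1642,.059],Rpush(0))
E
```

```text
row: -0.0044 0.0013 0.1437 -0.0064 -0.0021 0.0007  dist 0.11501001292872555 deg 0.6085933829333949
row: -0.0046 0.0018 0.1949 -0.0064 -0.0021 0.0007  dist 0.15599850216459918 deg 0.6085933829333949
```

```bash
python3 -m creep '-0.0044 0.0013 0.06 -0.0064 -0.002 0.0007 -1; -0.0044 0.0013 0.12 -0.0064 -0.002 0.0007 -1; -0.0044 0.0013 0.165 -0.0064 -0.002 0.0007 -1; -0.0046 0.0018 0.195 -0.0064 -0.002 0.0007 -1; -0.0046 0.0018 0.195 -0.0064 -0.002 0.0007 -1; -0.0046 0.0018 0.195 -0.0064 -0.002 0.0007 -1'
python3 -m creep '0 0 0 0 0 0 0.5; 0 0 0 0 0 0 1;0 0 0 0 0 0 1;0 0 0 0 0 0 1;0 0 0 0 0 0 1; 0 0 0 0 0 0 1; 0 0 0 0 0 0 1; 0 0 0 0 0 0 1'
python3 - <<'E'
from h import *
row([.4978,-.1642,.058],Rpush(0));print(sense()["joint_pos"])
E
```

```text
time_s: 11.55
ee_pos: [0.4981, -0.1649, 0.06]
orientation: [[-0.16, 0.987, 0.001], [0.987, 0.16, -0.001], [-0.001, 0.001, -1.0]]
ft_force: [0.4, -0.3, 0.6]
gripper_width: 1.0
grasp_force: 0.0
time_s: 12.35
ee_pos: [0.4973, -0.1653, 0.0594]
orientation: [[-0.159, 0.987, 0.0], [0.987, 0.159, -0.001], [-0.001, 0.0, -1.0]]
ft_force: [0.4, 0.4, -1.1]
gripper_width: 0.331
grasp_force: 0.0
row: 0.0013 0.0008 0.0018 0.0002 0.0005 -0.0008  dist 0.001887557612104517 deg 0.08862353726309885
[-5.51588885e-01  2.07560471e-01  1.87060897e+00 -3.79534944e-04
  1.06268724e+00 -7.10655226e-01]
```

```bash
python3 -m creep '0 0 0 0 0 0 1;0 0 0 0 0 0 1;0 0 0 0 0 0 1;0 0 0 0 0 0 1;0 0 0 0 0 0 1; 0 0 0 0 0 0 1'
python3 -m creep '0 0 -0.03 0 0 0 1;0 0 -0.07 0 0 0 1; 0 0 -0.12 0 0 0 1;0 0 -0.15 0 0 0 1;0 0 -0.15 0 0 0 1'
python3 - <<'E'
from h import *
D=np.array([.5905,.2065]); print("dock from origin",np.array([.612,.0775])+.13*ys[:2])
row([D[0]-.05*ys[0],D[1]-.05*ys[1],.25],Rpush(0))
E
```

```text
time_s: 12.95
ee_pos: [0.4975, -0.1653, 0.0595]
orientation: [[-0.159, 0.987, 0.001], [0.987, 0.159, -0.001], [-0.001, 0.001, -1.0]]
ft_force: [2.0, 0.5, -2.1]
gripper_width: 0.165
grasp_force: 30.0
time_s: 13.45
ee_pos: [0.4993, -0.1667, 0.1837]
orientation: [[-0.159, 0.987, 0.007], [0.987, 0.159, -0.005], [-0.006, 0.006, -1.0]]
ft_force: [0.4, -0.5, -0.7]
gripper_width: 0.167
grasp_force: 30.0
dock from origin [0.59121545 0.20582771]
row: 0.3795 0.1871 -0.0841 0.0037 0.0038 -0.0008  dist 0.3451132523009799 deg 0.48516079479606766
```

```bash
python3 -m creep '0 0 -0.06 0 0 0 1; 0.38 0.187 -0.084 0.004 0.004 -0.001 1; 0.38 0.187 -0.084 0.004 0.004 -0.001 1; 0.38 0.187 -0.084 0.004 0.004 -0.001 1; 0.38 0.187 -0.084 0.004 0.004 -0.001 1; 0.38 0.187 -0.084 0.004 0.004 -0.001 1; 0.38 0.187 -0.084 0.004 0.004 -0.001 1; 0.38 0.187 -0.084 0.004 0.004 -0.001 1'
python3 -m creep '0 0 0 0 0 0 1; 0 0 0 0 0 0 1; 0 0 0 0 0 0 1'
python3 - <<'E'
from h import *
im,d,K,P=grab("wrist");np.savez("w5.npz",im=im,d=d,K=K,P=P);cv2.imwrite("pics/w5.png",im[:,:,::-1])
C=cloud(d,K,P);s=sense();print(s["ee_pos"])
m=(C[...,2]>.052)&(C[...,2]<.06)&(np.linalg.norm(C[...,:2]-[.589,.218],axis=-1)<.05)&(d>0);r=cv2.minAreaRect(C[m][:,:2].astype(np.float32));print("fork",m.sum(),r)
vs,us=np.where(m);u0,u1,v0,v1=us.min(),us.max(),vs.min(),vs.max();print(u0,u1,v0,v1)
g=im[v0:v1,u0:u1].max(2);print(np.percentile(g,[1,5,20,50,90]))
dk=(g<np.percentile(g,50)*.6).astype(np.uint8);n,l,st,c=cv2.connectedComponentsWithStats(dk)
for i in range(1,n):
    if st[i,4]>15: u,v=c[i]+[u0,v0];print(st[i],u,v,ray(u,v,K,P,.056))
E
```

```text
time_s: 14.25
ee_pos: [0.5961, 0.1613, 0.2443]
orientation: [[-0.161, 0.987, -0.01], [0.987, 0.161, 0.004], [0.006, -0.009, -1.0]]
ft_force: [-0.5, -0.3, 0.5]
gripper_width: 0.167
grasp_force: 30.0
time_s: 14.55
ee_pos: [0.5961, 0.1576, 0.2451]
orientation: [[-0.159, 0.987, -0.009], [0.987, 0.159, 0.004], [0.005, -0.008, -1.0]]
ft_force: [-0.4, -0.5, -0.5]
gripper_width: 0.17
grasp_force: 30.0
[0.59624518 0.15730511 0.24552564]
fork 2178 ((0.5876399874687195, 0.21580596268177032), (0.0500367134809494, 0.05470781400799751), 9.132732391357422)
259 304 111 161
[ 73.   94.   96.  102.  108.1]
```

View pics/w5.png

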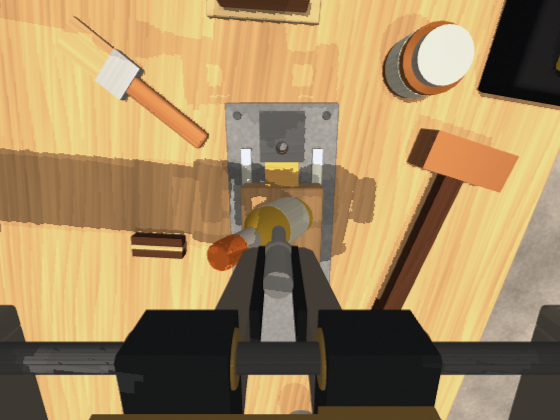

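The wrist view shows the fork hole at (282,147). The tongue is under the fork, and the held pin hangs with its tip near (278,232). Next I'll refine the hole centre and the pin's offset in the tool frame.

```bash
python3 - <<'E'
from h import *
z=np.load("w5.npz");im,d,K,P=[z[k] for k in("im","d","K","P")]
g=im.max(2).astype(int);print(g[138:158:1,270:296:1])
sub=cv2.resize(im[130:165,262:303].max(2),None,fx=8,fy=8,interpolation=cv2.INTER_CUBIC)
e=cv2.HoughCircles(cv2.GaussianBlur(sub,(9,9),0),cv2.HOUGH_GRADIENT,1,40,param1=60,param2=12,minRadius=36,maxRadius=64)
if e is not None:
    for c in e[0]: u,v=(c[0]+.5)/8-.5+262,(c[1]+.5)/8-.5+130;print("circle",u,v,c[2]/8,ray(u,v,K,P,.056))
T=np.array(vision.camera_model("wrist")["T_tool_cam"]);C=cloud(d,K,T)
m=(d>0)&(abs(C[...,0])<.03)&(abs(C[...,1])<.02)
for lo in np.arange(-.03,.056,.008):
    q=C[m&(C[...,2]>lo)&(C[...,2]<lo+.008)]
    if len(q)>5:print(round(lo,3),len(q),"x",q[:,0].min().round(4),q[:,0].max().round(4),"y",q[:,1].min().round(4),q[:,1].max().round(4))
E
```

```text
[[ 95  94  94  95  94  95  94  93  93 102 105 104 104 104 104 106 106 107
  106 105 105 105 107 108 107 107]
 [ 94  94  94  95 103 105 104 104 104 106 106 106 106 106 107 105 107 106
  105 106 105 105 106 106 106 106]
 [ 95  95  96  95 106 109 109 109 108 109 109 108 108 107 106 105 106 106
  106 106 106 106 105 106 106 105]
 [ 98  99  97  96  98  99 107 109 110  97  93  88  84  91 100 107 110 110
  109 109 109 108 107 107 107 107]
 [ 99  98  99  99  98 107 111 106  84  74  81  85  85 109  90  91 107 111
  110 108 109 108 108 108 108 108]
 [ 96  96  96  96  96 106 104  85  79  83  85  87 134 140 130 109  95 104
  108 108 108 108 108 107 108 107]
 [ 96  96  96  95  95 106  88  80  85  87  88 135 155 154 140 129 109  96
  105 108 108 108 108 108 107 107]
 [ 95  95  95  95  95  98  81  79  83  86  88 142 157 154 147 143 134  93
  100 106 106 105 106 105 106 106]
 [ 94  94  93 101 105  89  73  78  81  83 133 153 155 152 147 138 119  74
   88 103 104 103 104 104 104 104]
 [ 99  96  95 105 109  89  69  77  81  84 140 155 154 150 147 138  90  63
   90 103 105 105 105 105 105 105]
 [107 106 
[... 759 characters left out ...]
107 107 107 107 108 108 107 106 105 103 103 102 103 105 106 106 105
  106 105 106 106 105 104 105 105]
 [105 106 106 106 106 106 106 106 105 106 106 105 105 104 104 105 104 105
  105 105 105 105 104 105 104 104]
 [106 106 107 106 106 105 105 106 106 106 106 106 106 105 105 104 105 105
  105 105 105 105 105 104 105 105]]
-0.03 955 x -0.0111 0.0098 y -0.02 0.02
-0.022 477 x 0.0026 0.0099 y -0.02 0.0198
-0.014 435 x 0.0015 0.0098 y -0.0199 0.0194
-0.006 287 x 0.0022 0.0105 y -0.0198 0.0182
0.002 175 x 0.0018 0.0108 y -0.0093 0.0066
0.018 47 x 0.0023 0.0058 y -0.006 0.0026
0.026 62 x 0.0007 0.0059 y -0.0062 0.0035
0.034 52 x 0.0005 0.0058 y -0.0063 0.0036
0.042 16 x 0.0027 0.0056 y -0.0057 0.003
```

```bash
python3 - <<'E'
from h import *
z=np.load("w5.npz");im,d,K,P=[z[k] for k in("im","d","K","P")]
h=ray(281.7,147.8,K,P,.056);R=Rpush(0);f=np.array([.5876,.2158,0]);print("hole",h,"rel fork",(h-f)@xs,(h-f)@ys)
t=h-R@np.array([.0008,-.0013,0]);print("tcp",t)
for zz in(.22,.125,.112):row([t[0],t[1],zz],R)
E
```

```text
hole [0.59011101 0.20376571 0.056     ] rel fork 0.0005546514526787079 -0.012280948054281995
tcp [0.59152219 0.20318385 0.056     ]
row: 0.0574 0.0035 0.0322 -0.0049 -0.0033 -0.0009  dist 0.05271359243747457 deg 0.5370500911660228
row: 0.0568 0.0044 0.1509 -0.0049 -0.0033 -0.0009  dist 0.1290488039806311 deg 0.5370500911660228
row: 0.0567 0.0045 0.1672 -0.0049 -0.0033 -0.0009  dist 0.14126662862880587 deg 0.5370500911660228
```

```bash
python3 -m creep '0.0574 0.0035 0.01 -0.005 -0.0033 -0.001 1; 0.0574 0.0035 0.032 -0.005 -0.0033 -0.001 1; 0.057 0.004 0.09 -0.005 -0.0033 -0.001 1; 0.0568 0.0044 0.15 -0.005 -0.0033 -0.001 1;0.0567 0.0045 0.163 -0.005 -0.0033 -0.001 1;0.0567 0.0045 0.163 -0.005 -0.0033 -0.001 1;0.0567 0.0045 0.163 -0.005 -0.0033 -0.001 1'
python3 - <<'E'
from h import *
im,d,K,P=grab("wrist");np.savez("w6.npz",im=im,d=d,K=K,P=P)
cv2.imwrite("pics/w6.png",cv2.resize(im[130:330,180:380],None,fx=3,fy=3,interpolation=2)[:,:,::-1])
print(sense()["ee_pos"]);row([.5915,.2032,.115],Rpush(0))
E
```

```text
time_s: 15.3
ee_pos: [0.5939, 0.2042, 0.119]
orientation: [[-0.161, 0.987, 0.006], [0.987, 0.161, 0.001], [0.0, 0.006, -1.0]]
ft_force: [0.6, 0.1, 0.1]
gripper_width: 0.165
grasp_force: 30.0
[0.59442541 0.20445397 0.11972545]
row: -0.0010 -0.0039 0.0059 0.0047 -0.0001 0.0007  dist 0.005697400540757985 deg 0.4260997143071194
```

View pics/w6.png

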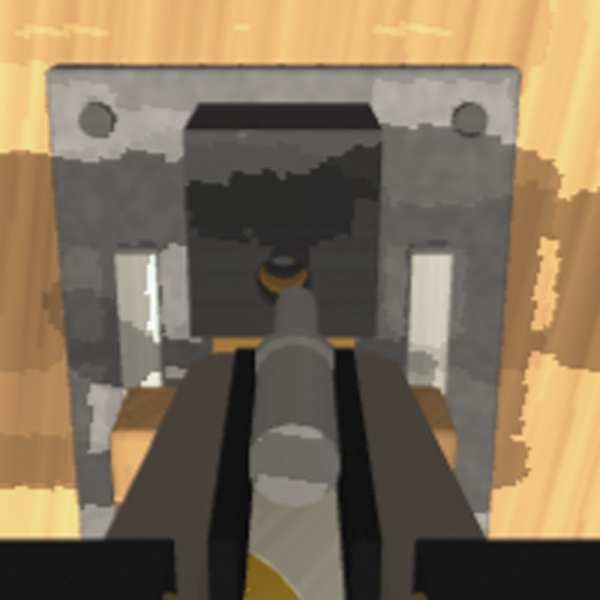

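The crop shows the fork hole at (283,275) with the brass tongue hole beneath it. The pin tip at (295,290) is about 3 mm too far right, which matches the measured TCP error. I'll correct for that.

```bash
python3 -m creep '0 0 0 0 0 0 1; 0 0 0 0 0 0 1; 0 0 0 0 0 0 1'
python3 - <<'E'
from h import *
row([.5915,.2032,.115],Rpush(0))
E
```

```text
time_s: 15.65
ee_pos: [0.5928, 0.2047, 0.1175]
orientation: [[-0.162, 0.987, 0.004], [0.987, 0.162, 0.001], [0.0, 0.004, -1.0]]
ft_force: [-0.1, 0.3, -0.3]
gripper_width: 0.168
grasp_force: 30.0
row: -0.0016 -0.0019 0.0031 0.0024 -0.0002 0.0012  dist 0.0031716160562157945 deg 0.2453811425826533
```

```bash
python3 -m creep '-0.001 -0.001 0.001 0 0 0 1; -0.001 -0.001 0.001 0 0 0 1; -0.001 -0.001 0.001 0 0 0 1; -0.001 -0.001 0.001 0 0 0 1'
python3 - <<'E'
from h import *
im,d,K,P=grab("wrist");np.savez("w7.npz",im=im,d=d,K=K,P=P)
row([.5915,.2032,.115],Rpush(0))
C=cloud(d,K,np.array(vision.camera_model("wrist")["T_tool_cam"]))
m=(d>0)&(abs(C[...,0])<.03)&(abs(C[...,1])<.02)&(C[...,2]>.015)&(C[...,2]<.045)
q=C[m];print("pin x",np.percentile(q[:,0],[2,98]),"y",np.percentile(q[:,1],[2,98]))
g=im.max(2);s=im[205:240,255:300].astype(int)
print((s[...,0]-s[...,2])[::2])
E
```

```text
time_s: 16.05
ee_pos: [0.5915, 0.2037, 0.1155]
orientation: [[-0.162, 0.987, 0.002], [0.987, 0.162, 0.001], [0.0, 0.002, -1.0]]
ft_force: [0.3, 0.3, -0.9]
gripper_width: 0.165
grasp_force: 30.0
row: -0.0006 -0.0001 0.0006 0.0012 -0.0002 0.0012  dist 0.0006810233210974739 deg 0.15131640831054075
pin x [0.0010713  0.00572722] y [-0.00605331  0.00341747]
[[ 2  3  2  3  1  3  2  1  1  2  1  2  1  1  2  2  1  1  2  3  3  3  1  2
   2  3  3  3  3  2  2  3  2  1  2  3  2  2  2  2  2  3  1  3  4]
 [ 3  2  2  3  2  2  3  2  3  3  2  1  2  2  2  2  2  2  3  2  3  2  2  2
   1  2  1  2  2  1  1  2  2  2  2  1  2  2  1  1  2  1  1  2  3]
 [ 2  2  2  3  2  2  2  2  3  2  2  3  2  2  2  1  3  2  2  3  3  2  2  2
   2  1  3  2  2  2  2  2  2  2  2  1  2  2  2  3  2  2  2  3  4]
 [ 3  3  3  3  2  2  3  4  4  3  2  2  2  2  2  2  3  2  3  2  2  3  2  2
   2  2  3  2  2  2  1  2  2  2  2  2  2  2  3  3  3  2  3  3  4]
 [ 3  4  2  1  2  2  2  4  4  4  4  4  4  3  3  2  2  2  3  3  2  3  2  3
   2  2  2  3  3  3  4  4  4  3  4  3  3  3  4  4  4  3  4  3  4]
 [ 2  2  4  4  4  3  4  4  4  4  4  4  4  3  4
[... 1074 characters left out ...]
 [ 3  3  4  4  3  4  4  4  4  4  4  4  3  3  5  3  5  5  6  6  7  7  7  6
   8  6  7  7  8  6  5  3  4  4  5  4  5  5  5  5  4  5  5  5  5]
 [ 4  2  2  3  3  3  4  4  4  4  4  4  3  4  4  3  5  5  6  7  7  7  7  7
   6  7  7  7  7  7  7  5  4  3  3  3  3  3  3  3  3  2  3  3  4]
 [ 4  4  4  4  3  4  3  3  5  4  4  4  4  4  4  4  5  6  7  7  7  7  8  6
   7  7  7  8  8  7  5  4  4  4  4  4  3  4  3  4  4  4  3  4  4]
 [ 4  4  4  3  3  4  4  4  4  4  3  4  4  5  4  5  5  6  6  7  7  7  7  7
   7  7  7  7  7  7  5  3  2  3  2  3  3  2  3  2  2  2  3  4  3]
 [ 4  3  3  3  3  4  3  4  4  3  4  4  5  5  4  5  6  7  6  7  8  7  7  8
   8  8  8  8  8  7  5  5  4  4  4  4  4  3  4  4  4  4  4  4  4]]
```

```bash
python3 -m creep '0 0 0.008 0 0 0 1; 0 0 0.016 0 0 0 1; 0 0 0.022 0 0 0 1; 0 0 0.022 0 0 0 1; 0 0 0.022 0 0 0 1'; python3 -m creep '0 0 0.006 0 0 0 1; 0 0 0.012 0 0 0 1; 0 0 0.012 0 0 0 1; 0 0 0.012 0 0 0 1'
```

```text
time_s: 16.6
ee_pos: [0.5914, 0.2037, 0.0976]
orientation: [[-0.162, 0.987, 0.001], [0.987, 0.162, 0.001], [0.0, 0.001, -1.0]]
ft_force: [0.6, 0.4, -1.2]
gripper_width: 0.167
grasp_force: 30.0
time_s: 17.0
ee_pos: [0.5914, 0.2037, 0.088]
orientation: [[-0.162, 0.987, 0.001], [0.987, 0.162, 0.001], [0.0, 0.002, -1.0]]
ft_force: [-0.2, 0.2, 0.2]
gripper_width: 0.164
grasp_force: 30.0
```

```bash
python3 -m creep '0 0 0.008 0 0 0 1; 0 0 0.016 0 0 0 1; 0 0 0.016 0 0 0 1; 0 0 0.016 0 0 0 1'; python3 -m creep '0 0 0.006 0 0 0 1; 0 0 0.012 0 0 0 1; 0 0 0.012 0 0 0 1; 0 0 0.012 0 0 0 1';python3 -m creep '0 0 0.002 0 0 0 1; 0 0 0.004 0 0 0 1; 0 0 0.004 0 0 0 1'
```

```text
time_s: 17.4
ee_pos: [0.5913, 0.2037, 0.0751]
orientation: [[-0.162, 0.987, 0.001], [0.987, 0.162, 0.001], [0.0, 0.001, -1.0]]
ft_force: [-0.4, -0.2, -0.5]
gripper_width: 0.169
grasp_force: 30.0
time_s: 17.8
ee_pos: [0.5914, 0.2037, 0.0656]
orientation: [[-0.162, 0.987, 0.001], [0.987, 0.162, 0.001], [0.0, 0.002, -1.0]]
ft_force: [-0.0, -0.9, -0.3]
gripper_width: 0.166
grasp_force: 30.0
time_s: 18.1
ee_pos: [0.5919, 0.2038, 0.0634]
orientation: [[-0.162, 0.987, 0.003], [0.987, 0.162, 0.001], [0.0, 0.003, -1.0]]
ft_force: [-0.5, 0.6, 3.2]
gripper_width: 0.163
grasp_force: 30.0
```

Contact came at z = 0.0634, the expected home height. I'll release, rise and check.

```bash
python3 -m creep '0 0 0 0 0 0 0; 0 0 0 0 0 0 -0.3; 0 0 0 0 0 0 -0.3; 0 0 0 0 0 0 -0.3'
python3 -m creep '0 0 -0.02 0 0 0 -0.3; 0 0 -0.05 0 0 0 -0.3; 0 0 -0.11 0 0 0 -0.3; 0 0 -0.17 0 0 0 -0.3; 0 0 -0.23 0 0 0 -0.3; 0 0 -0.27 0 0 0 -0.3; 0 0 -0.27 0 0 0 -0.3'
python3 - <<'E'
from h import *
im,d,K,P=grab("wrist");C=cloud(d,K,P)
m=(d>0)&(np.linalg.norm(C[...,:2]-[.591,.204],axis=-1)<.025)&(C[...,2]>.085)
print("pin top",m.sum(),np.median(C[m],0) if m.sum() else 0)
im,d,K,P=grab("scene");C=cloud(d,K,P)
m=(d>0)&(np.linalg.norm(C[...,:2]-[.591,.204],axis=-1)<.025)&(C[...,2]>.066);print("scene",m.sum(),C[m].max(0) if m.sum() else 0)
R=Rlean(_y:=np.radians(9.2),np.radians(30));row([.489,.108,.275],R);print(sense()["joint_pos"].round(2))
E
```

```text
time_s: 18.5
ee_pos: [0.5915, 0.2037, 0.0625]
orientation: [[-0.162, 0.987, 0.002], [0.987, 0.162, 0.001], [0.0, 0.002, -1.0]]
ft_force: [-0.7, 1.2, 0.9]
gripper_width: 0.492
grasp_force: 0.0
time_s: 19.2
ee_pos: [0.5941, 0.2041, 0.2873]
orientation: [[-0.162, 0.987, 0.015], [0.987, 0.162, 0.003], [0.0, 0.015, -1.0]]
ft_force: [0.3, 0.2, 0.2]
gripper_width: 0.648
grasp_force: 0.0
pin top 3050 [0.5877186  0.22405821 0.39360412]
scene 339 [0.61541846 0.22378422 0.45078969]
row: -0.0973 -0.1459 0.0060 -0.2594 0.2587 0.9766  dist 0.1403435451938352 deg 93.87416939863216
[ 0.14  0.25  1.36  0.    1.52 -0.02]
```

```bash
python3 -m creep '-0.097 -0.146 0.006 -0.259 0.259 0.977 -0.3; -0.097 -0.146 0.006 -0.259 0.259 0.977 -0.3; -0.097 -0.146 0.006 -0.259 0.259 0.977 -0.3; -0.097 -0.146 0.006 -0.259 0.259 0.977 -0.3; -0.097 -0.146 0.006 -0.259 0.259 0.977 -0.3; -0.097 -0.146 0.006 -0.259 0.259 0.977 -0.3; -0.097 -0.146 0.006 -0.259 0.259 0.977 -0.3; -0.097 -0.146 0.006 -0.259 0.259 0.977 -0.3'
python3 - <<'E'
from h import *
row([.489,.108,.275],Rlean(np.radians(9.2),np.radians(30)))
E
```

```text
time_s: 20.1
ee_pos: [0.4874, 0.1079, 0.2714]
orientation: [[0.761, 0.539, 0.361], [0.525, -0.839, 0.144], [0.381, 0.08, -0.921]]
ft_force: [0.9, -0.2, -0.1]
gripper_width: 0.65
grasp_force: 0.0
row: 0.0033 0.0014 -0.0034 -0.0702 0.0721 0.2565  dist 0.003943054765137801 deg 24.799001094800218
```

```bash
python3 -m creep '0.003 0.001 -0.003 -0.07 0.072 0.256 -0.3; 0.003 0.001 -0.003 -0.07 0.072 0.256 -0.3; 0.003 0.001 -0.003 -0.07 0.072 0.256 -0.3; 0.003 0.001 -0.003 -0.07 0.072 0.256 -0.3; 0.003 0.001 -0.003 -0.07 0.072 0.256 -0.3; 0.003 0.001 -0.003 -0.07 0.072 0.256 -0.3'
python3 - <<'E'
from h import *
im,d,K,P=grab("wrist");np.savez("w8.npz",im=im,d=d,K=K,P=P);C=cloud(d,K,P)
cv2.imwrite("pics/w8.png",im[:,:,::-1])
m=(d>0)&(np.linalg.norm(C[...,:2]-[.591,.204],axis=-1)<.025)&(C[...,2]>.06)&(C[...,2]<.12);q=C[m]
print("pin",m.sum(),q[q[:,2]>q[:,2].max()-.004].mean(0),q[:,2].max())
c=captop(im,d,K,P,np.radians(30),np.array([.55,.118]),np.radians(9.2))
R=Rlean(np.radians(9.2),np.radians(30))
print(sense()["ee_pos"],R.round(3).tolist());row(c-R[:,2]*.03,R);row(c+R[:,2]*.026,R)
E
```

```text
time_s: 20.7
ee_pos: [0.4898, 0.1083, 0.2763]
orientation: [[0.853, 0.169, 0.494], [0.148, -0.986, 0.082], [0.5, 0.003, -0.866]]
ft_force: [1.1, -0.2, 0.6]
gripper_width: 0.647
grasp_force: 0.0
pin 254 [0.59048937 0.20392177 0.09347992] 0.09540500690622944
cap top [0.5473 0.1109 0.165 ] extent [0.0224 0.0227] normal [-0.488 -0.081  0.869] ideal [-0.494 -0.08   0.866] 496 along extent 0.03055765843461236
[0.48998835 0.10815299 0.27652181] [[0.855, 0.16, 0.494], [0.138, -0.987, 0.08], [0.5, -0.0, -0.866]]
row: -0.0081 0.0082 0.1189 -0.0008 -0.0004 0.0057  dist 0.0955502109401118 deg 0.5206502308924825
row: -0.0082 0.0083 0.1889 -0.0008 -0.0004 0.0057  dist 0.15139013360472606 deg 0.5206502308924825
```

View pics/w8.png

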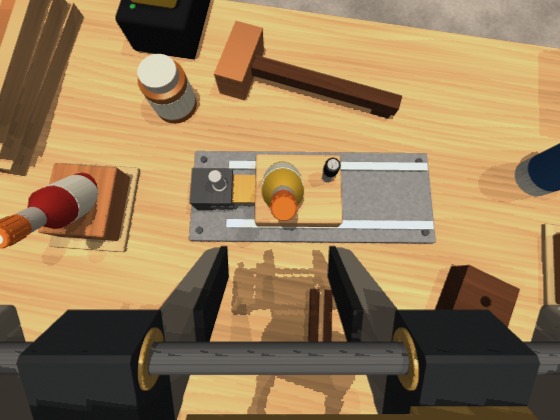

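Wrist view: the pin is seated in the fork (215,178) with its top at 93.5 mm, so it is home. The yellow cap is at (284,206) between the fingers. Now I grasp the cap.

```bash
python3 -m creep '-0.008 0.0095 0.06 0 0 0.006 -0.3; -0.008 0.0095 0.119 0 0 0.006 -0.3; -0.008 0.0095 0.15 0 0 0.006 -0.3; -0.008 0.0095 0.187 0 0 0.006 -0.3; -0.008 0.0095 0.187 0 0 0.006 -0.3; -0.008 0.0095 0.187 0 0 0.006 -0.3; -0.008 0.0095 0.187 0 0 0.006 -0.3'
python3 - <<'E'
from h import *
R=Rlean(np.radians(9.2),np.radians(30));c=np.array([.5473,.1109,.165])-R@np.array([.0008,-.0013,0]);row(c+R[:,2]*.026,R);print(sense()["ft_force"])
E
```

```text
time_s: 21.45
ee_pos: [0.5605, 0.1119, 0.1462]
orientation: [[0.853, 0.159, 0.497], [0.137, -0.987, 0.081], [0.504, -0.001, -0.864]]
ft_force: [0.8, -0.6, -0.2]
gripper_width: 0.648
grasp_force: 0.0
row: -0.0035 0.0002 0.0038 -0.0003 -0.0028 -0.0007  dist 0.0041827077885080045 deg 0.2629886580387193
[ 0.80340465 -0.64090383 -0.23917683]
```

```bash
python3 -m creep '-0.001 0 0.0005 0 0 0 0.3; -0.001 0 0.0005 0 0 0 0.3; -0.001 0 0.0005 0 0 0 1; -0.001 0 0.0005 0 0 0 1; -0.001 0 0.0005 0 0 0 1; -0.001 0 0.0005 0 0 0 1; -0.001 0 0.0005 0 0 0 1; -0.001 0 0.0005 0 0 0 1'
python3 -m creep '0 0 0 0 0 0 1; 0 0 0 0 0 0 1; 0 0 0 0 0 0 1'
```

```text
time_s: 22.25
ee_pos: [0.5594, 0.1123, 0.1439]
orientation: [[0.854, 0.159, 0.495], [0.137, -0.987, 0.082], [0.502, -0.002, -0.865]]
ft_force: [-5.2, 1.2, 4.3]
gripper_width: 0.272
grasp_force: 30.0
time_s: 22.55
ee_pos: [0.5594, 0.1123, 0.1439]
orientation: [[0.854, 0.159, 0.495], [0.137, -0.987, 0.082], [0.502, -0.002, -0.865]]
ft_force: [-4.8, 2.1, 6.9]
gripper_width: 0.272
grasp_force: 30.0
```

```bash
python3 -m creep '0 0 -0.004 0 0 0 1; 0 0 -0.008 0 0 0 1; 0 0 -0.012 0 0 0 1; 0 0 -0.012 0 0 0 1; 0 0 -0.012 0 0 0 1'
python3 -m creep '0 0 -0.003 0 0 0 1; 0 0 -0.004 0 0 0 1; 0 0 -0.004 0 0 0 1; 0 0 -0.004 0 0 0 1'
```

```text
time_s: 23.05
ee_pos: [0.5547, 0.1114, 0.1521]
orientation: [[0.854, 0.159, 0.495], [0.137, -0.987, 0.082], [0.502, -0.002, -0.865]]
ft_force: [-1.3, 3.3, 1.9]
gripper_width: 0.276
grasp_force: 30.0
time_s: 23.45
ee_pos: [0.5533, 0.111, 0.1544]
orientation: [[0.854, 0.158, 0.496], [0.136, -0.987, 0.081], [0.503, -0.002, -0.865]]
ft_force: [6.3, 3.8, -4.4]
gripper_width: 0.275
grasp_force: 30.0
```

```bash
python3 -m creep '0 0 -0.003 0 0 0 1; 0 0 -0.003 0 0 0 1; 0 0 -0.003 0 0 0 1'
python3 -m creep '0 0 -0.001 0 0 0 1; 0 0 -0.001 0 0 0 1; 0 0 -0.001 0 0 0 1'
```

```text
time_s: 23.75
ee_pos: [0.5523, 0.1107, 0.1549]
orientation: [[0.854, 0.157, 0.496], [0.135, -0.988, 0.081], [0.503, -0.002, -0.864]]
ft_force: [22.4, 7.1, -20.9]
gripper_width: 0.274
grasp_force: 30.0
time_s: 24.05
ee_pos: [0.5519, 0.1106, 0.1551]
orientation: [[0.854, 0.157, 0.496], [0.134, -0.988, 0.081], [0.503, -0.003, -0.864]]
ft_force: [29.5, 7.3, -25.6]
gripper_width: 0.273
grasp_force: 30.0
```

```bash
python3 -m creep '0 0 0.002 0 0 0 1; 0 0 0.002 0 0 0 0; 0 0 0.002 0 0 0 -0.3; 0 0 0.002 0 0 0 -0.3; 0 0 0.002 0 0 0 -0.3'
python3 -m creep '0 0 -0.03 0 0 0 -0.3; 0 0 -0.09 0 0 0 -0.3; 0 0 -0.14 0 0 0 -0.3; 0 0 -0.14 0 0 0 -0.3; 0 0 -0.14 0 0 0 -0.3'
python3 - <<'E'
from h import *
im,d,K,P=grab("wrist");C=cloud(d,K,P)
c=captop(im,d,K,P,np.radians(30),np.array([.542,.111]),np.radians(9.2));print("travel",(c-[.5473,.1109,.165])@-Rlean(np.radians(9.2),np.radians(30))[:,2])
captop(im,d,K,P,np.radians(35),np.array([.472,.386]),np.radians(5.3))
m=(d>0)&(np.linalg.norm(C[...,:2]-[.591,.204],axis=-1)<.025)&(C[...,2]>.06)&(C[...,2]<.12);q=C[m]
print("pin",q[q[:,2]>q[:,2].max()-.004].mean(0))
a=np.load("top0.npz");im,d,K,P=grab("top")
D=np.abs(im.astype(int)-a["im"]).sum(2)>120;n,l,st,c=cv2.connectedComponentsWithStats(cv2.morphologyEx(D.astype(np.uint8),cv2.MORPH_OPEN,np.ones((3,3))))
print([(s[:5].tolist()) for s in st[1:] if s[4]>25])
print(sense()["time_s"],sense()["gripper_width"])
E
```

```text
time_s: 24.55
ee_pos: [0.5521, 0.1107, 0.156]
orientation: [[0.854, 0.159, 0.495], [0.137, -0.987, 0.081], [0.502, -0.001, -0.865]]
ft_force: [0.2, -0.8, -0.1]
gripper_width: 0.599
grasp_force: 0.0
time_s: 25.05
ee_pos: [0.497, 0.1015, 0.254]
orientation: [[0.853, 0.159, 0.497], [0.137, -0.987, 0.081], [0.504, -0.001, -0.864]]
ft_force: [-0.7, -0.7, -1.3]
gripper_width: 0.656
grasp_force: 0.0
cap top [0.5418 0.1083 0.1754] extent [0.0224 0.0228] normal [-0.476 -0.084  0.875] ideal [-0.494 -0.08   0.866] 626 along extent 0.03133145504743651
travel 0.01192018781424899
cap top [0.4848 0.3762 0.1354] extent [0.014  0.0063] normal [-0.182  0.844  0.505] ideal [-0.571 -0.053  0.819] 46 along extent 0.009626284226957854
pin [0.59030262 0.20340947 0.0934848 ]
[[262, 147, 16, 5, 55], [215, 164, 7, 12, 71], [248, 164, 15, 15, 138], [229, 175, 15, 11, 98], [267, 175, 15, 5, 48], [203, 190, 81, 42, 1477], [238, 200, 7, 4, 27], [260, 231, 11, 7, 50], [214, 232, 10, 34, 191], [276, 248, 4, 8, 26], [264, 256, 11, 19, 119], [250, 258, 16, 10, 108], [450, 262, 6, 6, 31], [215, 268, 11, 7, 63], [277, 269, 43, 12, 359], [252, 270, 10, 4, 33], [245, 276, 18, 23, 166], [260, 281, 8, 15, 107], [442, 284, 44, 14, 380], [499, 289, 46, 27, 448], [403, 290, 43, 19, 492], [491, 298, 7, 4, 27], [245, 301, 15, 24, 166], [351, 300, 51, 11, 329], [472, 305, 23, 9, 139], [224, 313, 5, 7, 28], [447, 315, 33, 47, 819], [466, 314, 37, 50, 695], [416, 317, 9, 3, 27], [386, 319, 24, 7, 85], [174, 325, 25, 28, 309], [537, 324, 22, 20, 307], [354, 327, 20, 55, 243], [256, 332, 23, 36, 586], [280, 332, 38, 78, 1823], [536, 344, 24, 9, 166], [507, 347, 12, 8, 85], [159, 359, 7, 26, 86], [165, 378, 34, 42, 448], [312, 407, 18, 7, 68], [253, 410, 5, 8, 32]]
25.15 0.6513892145434401
```

Yellow cap travel measured 11.9 mm, the pin is home, the red cap is shut, and only the arm and the intended parts changed in the top view. The robot touches nothing.

```bash
python3 -c "
from rig import workorder; print(workorder.sign_off())"
```

```text
the job is handed in; nothing more can be done
None
```

The job is handed in: red cap pressed shut, carriage docked, pin home, then the yellow cap pulled fully open (11.9 mm measured), with the blue bottle and the other items untouched, in about 25 s of the 72 s allowed.

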